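# Test the winged machine stop, then restart

### The job

Check the bench's machine stop without gripping it: with the fingertips press the large winged mushroom head on the stop box fully in so that it latches, then push sideways on a wing with a finger to twist it clockwise (seen from above) until it springs back out. When it is out again, press the flat round start button on the smaller box fully in and let go of it. Do not squeeze the head or push it hard, and leave the tools and parts lying around where they are.

Things in the scene. Friction and masses are not known exactly. Their poses are not given: they have to be found in the camera images.
- stop_top (a point): Highest point, on the axis, of the black winged mushroom head on the stop box: a 48 mm dome with two opposite straight wings, 96 mm over the wing ends, each 18 mm wide with upright flanks. With the head out it is 112 mm above the table and the wings reach from 87 to 105 mm; pressed, the whole head is lower by joint stop. The x axis points along wing a and turns with the head.
- wing_a (a point): Middle of wing a of the head: 38 mm out from the axis (10 mm short of the wing's end), half-way up and half-way across the wing; 16 mm below stop_top.
- wing_b (a point): The same point of the opposite wing.
- stop (a joint): How far the mushroom head is pressed in, m: 0 = out, 0.012 = fully in. A spring pushes it out: about 2 N at the start, up to 5 N on the way in, past the latch. Pressed to 0.010 or more with the head untwisted it has latched, and stays at about 0.0095 when let go.
- stop_twist (a joint): Turn of the head, rad: 0 = rest, grows clockwise seen from above, up to 0.9; a spring of 0.02 to 0.07 N m turns it back to 0 when let go. The latch lets go at about 0.5 and the head springs out.
- start_top (a point): Centre of the top of the flat black start button (32 mm across, in a 48 mm metal bezel) on the start box, a fixed grey square enclosure 80 x 80 mm and 50 mm high. The button's top is 72 mm above the table, 10 mm above its bezel.
- start (a joint): How far the start button is pressed, m: 0 = out, 0.006 = fully in; it springs back when let go, fully in takes 5 N.
- stop_box: The stop box: fixed grey square enclosure 110 x 110 mm, 60 mm high, with a 48 mm collar, 6 mm high, on its top round the head's axis. Origin at the centre of its underside on the table, under the head's axis. At rest wing a points along its x axis.
- start_box: The start box, origin at the centre of its underside on the table.
- marker: Bystander: felt marker 137 x 16 x 20 mm lying between the boxes; origin at the centre of its underside.
- bolt_m16: Bystander: steel bolt 28 x 72 x 24 mm; origin at the centre of its underside.
- wax_tin: Bystander: flat round tin, 70 mm across, 25 mm high; origin at the centre of its underside.
- bearing: Bystander: ball bearing, 42 mm across, 12 mm high; origin at the centre of its underside.
- paint_tin_small: Bystander: paint tin, 77 mm across, 76 mm high; origin at the centre of its underside.
- g_clamp: Bystander: G-clamp 60 x 114 x 20 mm lying flat; origin at the centre of its underside.
- sanding_block: Bystander: sanding block 58 x 95 x 27 mm; origin at the centre of its underside.
Not all that is in view belongs to the job. What is shaped like the start_box but brown is not meant.

How it is judged:
By the outcome, as a careful person would: the job done as asked, in the order asked, and still so for the second after the job is handed in, with the robot touching nothing.
It also fails if it takes over 58 s, if anything falls off the work surface, if the arm or the gripper's body presses on something with over 40 N, if the wrist force passes 120 N, or if a joint passes its speed limit or range.

### The arm

A 6-joint arm with a two-finger parallel gripper is mounted at the origin on a cart in front of the work surface, level with it; the furniture and walls round the work are solid. World frame = base frame: x ahead of the robot, y to its left, z up, the work surface at z = 0. Lengths are in m, angles in degrees, forces in N, time in s.
With the tool pointing down it reaches from about 0.4 to 0.825 m from the base axis. Payload 7 kg.
Tool frame: the origin (TCP) lies on the centre line of the jaws, within the pads' length; the fingertips stand 22 mm ahead of it and the grasp point (between the pads) lies 3 mm ahead of it; z points along the fingers, y is the line along which they close (so a half turn about z gives the same grasp; the last joint's range is limited). The gripper opens to 88 mm and grips with 3 to 60 N. Pads are 19 mm wide; open, the fingers measure 130 mm over their backs; the gripper's body (78 mm by 193 mm) begins 47 mm behind the grasp point.
Start: joints at [-48.581, 20.546, 0.682, 0, -70.136, -16.507], TCP at [0.284, -0.612, 0.249] pointing down, gripper open.
Joint ranges: [-176.03, 176.03], [-82.01, 121.73], [-58.28, 71.71], [-173.87, 95.51], [-174.79, -0.11], [-173.66, 173.66]. Speed limits (degrees/s): [136.94, 136.94, 172.46, 180, 180, 180].

### API

Orientations are given as [roll, pitch, yaw] about the fixed x, y, z axes, in that order (R = Rz(yaw) Ry(pitch) Rx(roll)).
In Python, from plant import get_state, cams, r gives the robot as it stands.
- The arm moves only by the tool apply_moves, never from a script. Its argument "targets" is a list of rows, each an object with "dp": the shift along the world's x, y, z in m, a list of three; "yaw": the turn about the world's z in degrees. In form: [{"dp": [x, y, z], "yaw": yaw}, ...]. A call has 1 to 20 rows; each row is the pose to reach, as a shift and turn from the pose commanded when the call began; what a row does not reach only later rows make up. A row lasts 1/12 s, in which the tool goes at most 41.7 mm and 7.16 degrees, less where a joint would pass 70% of its speed; a pose out of reach is approached as far as the arm can. A call with a gripper value outside its range is refused whole. "grip" is the gripper command: -1 is fully open, 1 is shut, values between are in proportion, set as the call begins (left out, the last holds). The fingers move at their own pace and stop on an object; "squeeze" is the grip in N (left out, the last holds). Time passes only in rows, so rows that repeat a pose let the fingers close. It gives the time, the measured TCP pose, the force, the opening and the grip force at its end, in the units of the state.
- get_state(): the state, without advancing time (a new reading comes with each control period).
- cams.capture(name): name is "scene" or "top" or "wrist"; returns a dict with "image" (400x640x3 uint8, red, green, blue), "range_z" (400x640 float32, m along the optical axis (not along the pixel's ray), 0 where there is no reading), "fx", "fy", "cx", "cy" (pixels), "R" (3x3) and "t" (3): a world point X has camera coordinates R X + t; the wrist camera has in their place "T_tool_cam" (4x4, takes a point from camera to tool coordinates, whose origin is the TCP and whose axes are the flange's). Camera axes: x right, y down, z forward; pixel columns grow to the right and rows downward; lengths in m; the calibration is good to about 2 mm. The wrist camera is an equidistant fisheye: a pixel r from the principal point sees the ray r / f radians off the axis. A picture is of the moment at which its call begins: read the wrist's pose just before it.
- r.close_job(): hands the job in; it is judged then, once.
The state is a dict: "time_s": time; "joints": joint angles; "qd": joint speeds; "joint_torque": joint torques, N m; "tcp_pos": TCP position; "eef_rot": TCP orientation; "contact_force": force on the tool from outside, world axes, zero at the start; "moment": the same for the moment, N m; "gripper_width": finger opening in m; "gripper_force": force on a finger pad.
Only numpy, scipy, OpenCV 4.12 (cv2) and the standard library are available. Lean on these libraries where they do the work, as an engineer would, in place of code of your own. Each camera call takes 0.05 s, during which the arm holds its last target. There are 200 camera calls.

## Working session

There is one attempt and no reset: what is moved stays moved. The work goes in short steps, Python scripts to look and compute and a tool call to move; the robot and the scene stay as the last step left them, time stands still between calls to the robot, and variables do not carry over. Pictures are saved under pics/ and viewed, at most 10 in all, crops included, and the job is handed in when it is done.

Besides the shell and the picture viewer there is one more tool, called after "Emit:" as name(argument=value, ...), one argument or row to a line, values as JSON. apply_moves: Moves the arm, as the interface text tells. Its arguments: {"type":"object","properties":{"targets":{"type":"array","items":{"type":"object","properties":{"dp":{"type":"array","items":{"type":"number"}},"yaw":{"type":"number"}}}},"grip":{"type":"number"},"squeeze":{"type":"number"}},"required":["targets"]}

```bash
mkdir -p pics; ls
python3 - <<'E'
from plant import get_state,cams,r
import cv2,numpy as np
s=get_state();print(s)
for n in ("top","scene"):
    c=cams.capture(n);np.savez(f'/tmp/{n}.npz',**{k:np.array(v) for k,v in c.items()})
    cv2.imwrite(f'pics/{n}0.png',c['image'][:,:,::-1])
    print(n,c['fx'],c['cx'],c['cy'],c['R'],c['t'])
E
```

```text
pics
{'time_s': 0.0, 'joints': array([-4.85809886e+01,  2.05915371e+01,  6.34624394e-01, -1.95024346e-02,
       -7.01347018e+01, -1.65092797e+01]), 'qd': array([-0.00708031,  0.03531577, -0.03198654,  0.02703155, -0.03187242,
        0.07733059]), 'joint_torque': array([ 2.81075936e-04, -5.82715631e+01,  2.93050700e+01,  6.99755743e+00,
        6.74096664e-03, -1.71473589e-04]), 'tcp_pos': array([ 0.28412318, -0.61180717,  0.2476299 ]), 'eef_rot': array([ 1.79906952e+02, -8.45886518e-03, -1.55096903e+02]), 'contact_force': array([0.00383346, 0.2226671 , 0.39190325]), 'moment': array([ 0.00593188, -0.00028504,  0.0228872 ]), 'gripper_force': 0.0, 'gripper_width': 0.08778812923940556}
top 494.8339308974923 316.97412966940715 194.28251998009162 [[ 0.00357335 -0.99995182  0.00914227]
 [-0.98979917 -0.00483888 -0.14238743]
 [ 0.14242481 -0.00854021 -0.98976878]] [-0.29341122  0.48440487  1.01982434]
scene 441.87349147898885 322.1017842530054 202.69180384511063 [[ 0.70200168 -0.71195579 -0.01768038]
 [-0.31461177 -0.28774978 -0.90455486]
 [ 0.63891555  0.64056148 -0.4259905 ]] [-0.55989458  0.15445143  0.8547576 ]
```

View pics/top0.png

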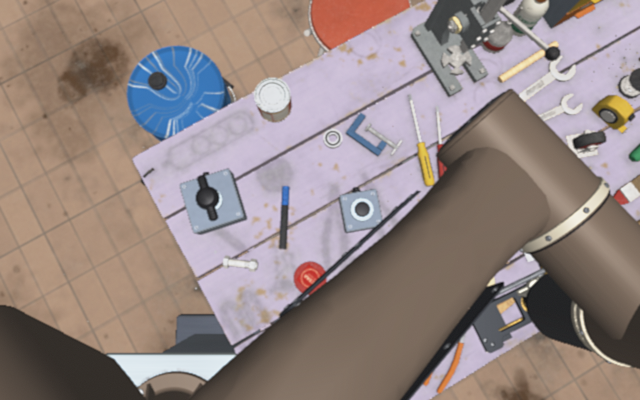

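View pics/scene0.png

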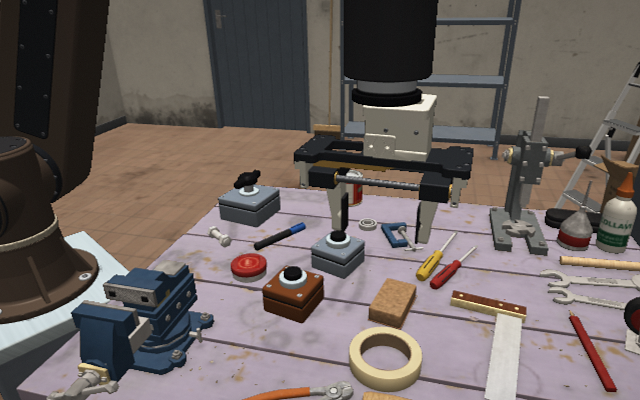

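Top view: the stop box with its winged head is at about (208,198), and the grey start box is at (361,210). There are two start-box candidates in the scene view. The grey one at (338,250) fits the description; the brown one at (293,290) is the decoy. Next I measure and make one enlarged crop to confirm.

```bash
cat > h.py <<'E'
import numpy as np,cv2
def load(n): return dict(np.load(f'/tmp/{n}.npz'))
def ray(c,u,v,z):
    R,t=c['R'],c['t']; C=-R.T@t
    d=R.T@np.array([(u-c['cx'])/c['fx'],(v-c['cy'])/c['fy'],1.]); return C+d*(z-C[2])/d[2]
def proj(c,X):
    p=c['R']@np.array(X)+c['t']; return c['fx']*p[0]/p[2]+c['cx'],c['fy']*p[1]/p[2]+c['cy']
E
python3 - <<'E'
from h import *
c=load('top');im=c['image'];Z=c['range_z']
g=im.max(2)
hsv=cv2.cvtColor(im,cv2.COLOR_RGB2HSV)
def comps(x0,x1,y0,y1,th,z,name):
    m=np.zeros_like(g);m[y0:y1,x0:x1]=(g[y0:y1,x0:x1]<th)*255
    n,l,st,ce=cv2.connectedComponentsWithStats(m)
    for i in range(1,n):
        if st[i,4]>30:
            ys,xs=np.where(l==i); rr=cv2.minAreaRect(np.c_[xs,ys].astype(np.float32))
            P=np.array([ray(c,x,y,z)[:2] for x,y in zip(xs,ys)]);r2=cv2.minAreaRect((P*1000).astype(np.float32))
            print(name,st[i],ce[i],'world',ray(c,*ce[i],z),'rect mm',r2)
for th in (50,65): comps(180,245,165,235,th,.10,'stop'); comps(340,385,185,235,th,.072,'start')
# box top faces by depth
H=np.zeros((400,640,3));vv,uu=np.mgrid[:400,:640]
p=np.stack([(uu-c['cx'])/c['fx']*Z,(vv-c['cy'])/c['fy']*Z,Z],-1)-c['t'];W=p@c['R']
for nm,(x0,x1,y0,y1),lo,hi in (('stopbox',(170,255,155,245),.05,.072),('startbox',(330,395,180,240),.04,.058),('head',(170,255,155,245),.085,.12),('bezel/btn',(340,385,185,235),.064,.085)):
    s=W[y0:y1,x0:x1];k=(s[...,2]>lo)&(s[...,2]<hi);q=s[k]
    print(nm,k.sum(),q.mean(0),q[:,2].max(),cv2.minAreaRect((q[:,:2]*1000).astype(np.float32)))
a=cv2.resize(im[160:240,175:255],(400,400),interpolation=cv2.INTER_CUBIC);b=cv2.resize(im[170:250,320:400],(400,400),interpolation=cv2.INTER_CUBIC)
cv2.imwrite('pics/crop.png',np.hstack([a,b])[:,:,::-1])
E
```

```text
stop [197 175  21  44 209] [206.79425837 195.31100478] world [ 0.47328046 -0.07062988  0.1       ] rect mm ((470.9998474121094, -69.59309387207031), (81.66244506835938, 40.62322998046875), 37.814537048339844)
stop [197 173  21  47 418] [206.41866029 195.70813397] world [ 0.47247551 -0.06990913  0.1       ] rect mm ((472.0626525878906, -71.07572937011719), (93.34734344482422, 39.887428283691406), 1.8496779203414917)
start [369 220  16  15  43] [376.76744186 226.90697674] world [ 0.41371755 -0.41346073  0.072     ] rect mm ((413.11224365234375, -413.33636474609375), (4.885700702667236, 42.32460403442383), 41.431358337402344)
stopbox 2115 [ 0.46632295 -0.07321043  0.05922598] 0.06834145883994731 ((468.9657287597656, -69.51297760009766), (110.5766830444336, 110.16439819335938), 18.549184799194336)
startbox 1015 [ 0.45050858 -0.38070088  0.04907879] 0.05794885936963394 ((451.3962097167969, -382.9140930175781), (80.1628189086914, 80.41971588134766), 10.722616195678711)
head 668 [ 0.46757617 -0.07163881  0.10529204] 0.11456669638784002 ((469.0316162109375, -70.20301818847656), (44.95682907104492, 90.17161560058594), 88.36516571044922)
bezel/btn 196 [ 0.45047018 -0.38239824  0.07042139] 0.07605015734843551 ((450.7608642578125, -382.3162841796875), (39.82361602783203, 33.77569580078125), 22.072057723999023)
```

View pics/crop.png

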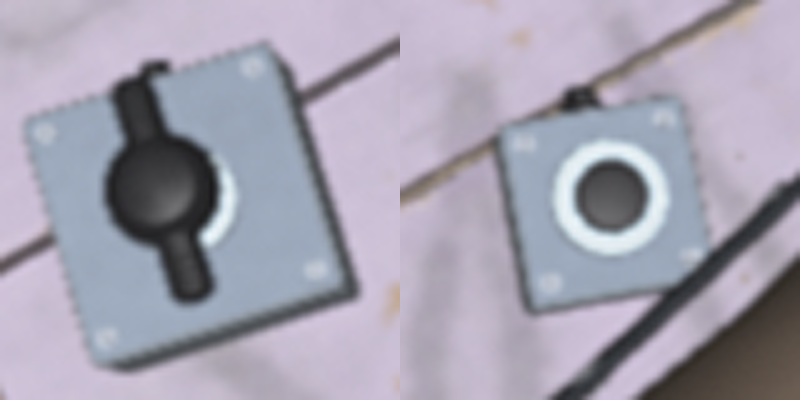

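The crop confirms it: the left panel shows the winged black mushroom (dome at crop (162,190), wings from (130,85) to (190,295)), and the right panel shows the grey start box with its flat button at crop (610,195).

- **Stop axis:** about (0.469, -0.070), wings at about 18° from +x. The box measures 110 mm and the top height 0.1146 m, which fits.
- **Start button:** about (0.451, -0.3825). The box measures 80 mm, which fits.

I now move above the head with the fingers closed.

Emit:
apply_moves(
  targets=[
    {"dp": [0.002,0.005,0],"yaw": 0},
    {"dp": [0.006,0.016,-0.002],"yaw": 0},
    {"dp": [0.011,0.033,-0.003],"yaw": -0.4},
    {"dp": [0.02,0.06,-0.005],"yaw": -0.7},
    {"dp": [0.031,0.092,-0.008],"yaw": -1.1},
    {"dp": [0.043,0.125,-0.011],"yaw": -1.5},
    {"dp": [0.055,0.163,-0.015],"yaw": -1.9},
    {"dp": [0.068,0.2,-0.018],"yaw": -2.4},
    {"dp": [0.081,0.238,-0.022],"yaw": -2.8},
    {"dp": [0.094,0.276,-0.025],"yaw": -3.3},
    {"dp": [0.107,0.314,-0.029],"yaw": -3.7},
    {"dp": [0.12,0.352,-0.032],"yaw": -4.2},
    {"dp": [0.133,0.39,-0.036],"yaw": -4.6},
    {"dp": [0.144,0.423,-0.039],"yaw": -5.0},
    {"dp": [0.155,0.455,-0.042],"yaw": -5.4},
    {"dp": [0.165,0.482,-0.045],"yaw": -5.7},
    {"dp": [0.172,0.504,-0.047],"yaw": -6.0},
    {"dp": [0.179,0.526,-0.049],"yaw": -6.2},
    {"dp": [0.183,0.537,-0.05],"yaw": -6.4},
    {"dp": [0.185,0.542,-0.05],"yaw": -6.4},
  ],
  grip=1,
  squeeze=5,
)

```text
time_s: 1.77
tcp_pos: [0.4691, -0.0682, 0.1983]
eef_rot: [180.0, 0.0, -161.4]
contact_force: [0.0, 0.7, 0.5]
gripper_width: 0.0004
gripper_force: 0.0
```

Run:
```python
from plant import get_state,cams
from h import *
s=get_state();print(s['tcp_pos'],s['eef_rot'],s['contact_force'])
w=cams.capture('wrist');c=cams.capture('scene');np.savez('/tmp/scene1.npz',**{k:np.array(v) for k,v in c.items()})
print(proj(c,[.469,-.07,.112]),proj(c,s['tcp_pos']-[0,0,.022]),proj(c,[.451,-.3825,.072]))
k=cv2.resize(c['image'][140:290,180:420],(640,400),interpolation=cv2.INTER_CUBIC)
cv2.imwrite('pics/w1.png',cv2.resize(w['image'],(640,400))[:,:,::-1]);cv2.imwrite('pics/s1.png',k[:,:,::-1])
```

```text
[ 0.46906451 -0.06819126  0.19829528] [ 1.79986452e+02  2.73055468e-03 -1.61367977e+02] [0.01296896 0.66169285 0.53090343]
(np.float64(246.03321680412535), np.float64(171.78602654603995)) (np.float64(243.09453593616132), np.float64(145.9601262271171)) (np.float64(336.24538293045424), np.float64(231.98853174848827))
```

View pics/s1.png

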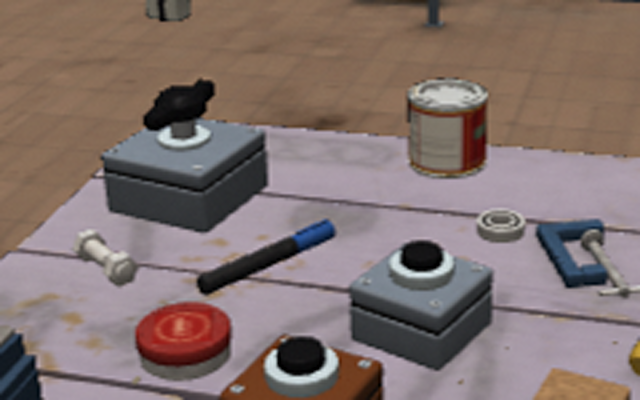

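View pics/w1.png

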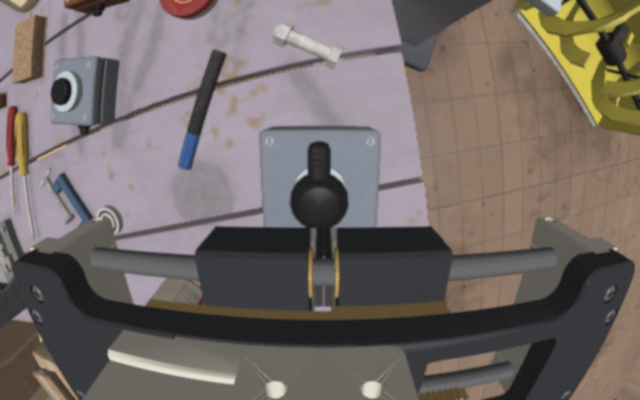

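The scene crop shows the head at crop (180,88), close to the prediction of (176,85). The wrist view shows the wings in line with the tool, centred on column 319. The head is in place below the fingers, so I lower.

Emit:
apply_moves(
  targets=[
    {"dp": [0,-0.001,-0.005],"yaw": 0},
    {"dp": [0,-0.001,-0.015],"yaw": 0},
    {"dp": [0,-0.001,-0.027],"yaw": 0},
    {"dp": [0,-0.001,-0.039],"yaw": 0},
    {"dp": [0,-0.001,-0.049],"yaw": 0},
    {"dp": [0,-0.001,-0.055],"yaw": 0},
    {"dp": [0,-0.001,-0.058],"yaw": 0},
    {"dp": [0,-0.001,-0.06],"yaw": 0},
    {"dp": [0,-0.001,-0.062],"yaw": 0},
    {"dp": [0,-0.001,-0.064],"yaw": 0},
    {"dp": [0,-0.001,-0.066],"yaw": 0},
    {"dp": [0,-0.001,-0.068],"yaw": 0},
    {"dp": [0,-0.001,-0.069],"yaw": 0},
    {"dp": [0,-0.001,-0.07],"yaw": 0},
    {"dp": [0,-0.001,-0.07],"yaw": 0},
  ],
)

```text
time_s: 3.12
tcp_pos: [0.4696, -0.0711, 0.1288]
eef_rot: [-180.0, 0.0, -161.5]
contact_force: [-0.0, -0.4, 2.2]
gripper_width: 0.0005
gripper_force: 1.1
```

Emit:
apply_moves(
  targets=[
    {"dp": [0,0.001,-0.001],"yaw": 0},
    {"dp": [0,0.001,-0.002],"yaw": 0},
    {"dp": [0,0.001,-0.003],"yaw": 0},
    {"dp": [0,0.001,-0.004],"yaw": 0},
    {"dp": [0,0.001,-0.005],"yaw": 0},
    {"dp": [0,0.001,-0.0055],"yaw": 0},
    {"dp": [0,0.001,-0.006],"yaw": 0},
    {"dp": [0,0.001,-0.006],"yaw": 0},
  ],
)

```text
time_s: 3.78
tcp_pos: [0.4695, -0.0702, 0.1225]
eef_rot: [-180.0, 0.0, -161.5]
contact_force: [1.5, -2.0, 2.8]
gripper_width: 0.0006
gripper_force: 1.5
```

Emit:
apply_moves(
  targets=[
    {"dp": [0,0,-0.0003],"yaw": 0},
    {"dp": [0,0,-0.0006],"yaw": 0},
    {"dp": [0,0,-0.0009],"yaw": 0},
    {"dp": [0,0,-0.0012],"yaw": 0},
    {"dp": [0,0,-0.0012],"yaw": 0},
  ],
)

```text
time_s: 4.2
tcp_pos: [0.4696, -0.0702, 0.1217]
eef_rot: [-180.0, 0.0, -161.5]
contact_force: [0.6, -2.1, 6.4]
gripper_width: 0.0005
gripper_force: 3.1
```

Emit:
apply_moves(
  targets=[
    {"dp": [0,0,0.003],"yaw": 0},
    {"dp": [0,0,0.01],"yaw": 0},
    {"dp": [0,0,0.02],"yaw": 0},
    {"dp": [0,0,0.03],"yaw": 0},
    {"dp": [0.003,0.007,0.036],"yaw": 0},
    {"dp": [0.009,0.02,0.04],"yaw": 0},
    {"dp": [0.016,0.035,0.04],"yaw": 0},
    {"dp": [0.021,0.046,0.04],"yaw": 0},
    {"dp": [0.023,0.05,0.04],"yaw": 0},
    {"dp": [0.023,0.05,0.04],"yaw": 0},
  ],
)

```text
time_s: 5.03
tcp_pos: [0.4926, -0.0189, 0.1609]
eef_rot: [180.0, -0.0, -161.4]
contact_force: [0.1, -1.2, 0.4]
gripper_width: 0.0006
gripper_force: 0.0
```

```bash
cat > look.py <<'E'
import sys
from plant import get_state,cams
from h import *
s=get_state();print(s['tcp_pos'],s['eef_rot'],s['contact_force'],s['time_s'])
w=cams.capture('wrist');c=cams.capture('scene')
Z=c['range_z'];vv,uu=np.mgrid[:400,:640]
W=(np.stack([(uu-c['cx'])/c['fx']*Z,(vv-c['cy'])/c['fy']*Z,Z],-1)-c['t'])@c['R']
g=c['image'].max(2)
d=np.hypot(W[...,0]-.469,W[...,1]+.07)
k=(d<.015)&(W[...,2]>.075)&(W[...,2]<.125)&(g<80);print('dome n',k.sum(),'z max',W[k][:,2].max() if k.any() else None)
a=cv2.resize(c['image'][140:220,200:300],(480,400),interpolation=cv2.INTER_CUBIC);b=w['image'][100:300,220:420];b=cv2.resize(b,(320,320));b=cv2.copyMakeBorder(b,0,80,0,0,cv2.BORDER_CONSTANT)
cv2.imwrite(f'pics/{sys.argv[1]}.png',np.hstack([a,b])[:,:,::-1])
E
python3 look.py a1
```

```text
[ 0.49261497 -0.01887655  0.16090364] [ 1.79993042e+02 -4.75653926e-02 -1.61390512e+02] [ 0.06079062 -1.19822382  0.41145041] 5.0333
dome n 40 z max 0.10279264577303407
```

View pics/a1.png

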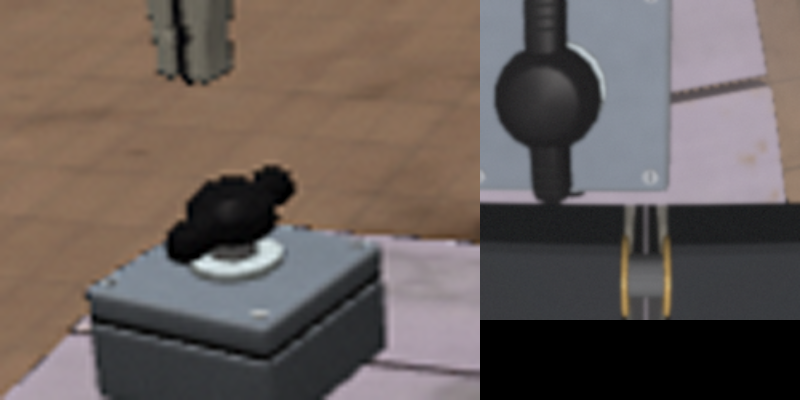

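It is latched: the dome top is at 0.103 in the left panel at (232,195), and the closed fingers stand beside the wing in the clear. I lower beside the far wing.

Emit:
apply_moves(
  targets=[
    {"dp": [0,0,-0.005],"yaw": 0},
    {"dp": [0,0,-0.017],"yaw": 0},
    {"dp": [0,0,-0.031],"yaw": 0},
    {"dp": [0,0,-0.044],"yaw": 0},
    {"dp": [0,0,-0.053],"yaw": 0},
    {"dp": [0,0,-0.058],"yaw": 0},
    {"dp": [0,0,-0.06],"yaw": 0},
    {"dp": [0.001,-0.002,-0.06],"yaw": 0},
    {"dp": [0.001,-0.004,-0.06],"yaw": 0},
    {"dp": [0.002,-0.006,-0.06],"yaw": 0},
    {"dp": [0.002,-0.007,-0.06],"yaw": 0},
    {"dp": [0.003,-0.009,-0.06],"yaw": 0},
    {"dp": [0.003,-0.009,-0.06],"yaw": 0},
  ],
)

```text
time_s: 6.22
tcp_pos: [0.4956, -0.0294, 0.1017]
eef_rot: [-180.0, 0.0, -161.5]
contact_force: [0.6, -0.1, 0.4]
gripper_width: 0.0005
gripper_force: 0.0
```

Emit:
apply_moves(
  targets=[
    {"dp": [0.001,-0.002,0],"yaw": 0},
    {"dp": [0.001,-0.004,0],"yaw": 0},
    {"dp": [0.002,-0.006,0],"yaw": 0},
    {"dp": [0.003,-0.008,0],"yaw": 0},
    {"dp": [0.003,-0.0095,0],"yaw": 0},
    {"dp": [0.006,-0.012,0],"yaw": -5},
    {"dp": [0.008,-0.015,0],"yaw": -10},
    {"dp": [0.01,-0.018,0],"yaw": -15},
    {"dp": [0.012,-0.0215,0],"yaw": -20},
    {"dp": [0.012,-0.0215,0],"yaw": -20},
  ],
)

```text
time_s: 7.05
tcp_pos: [0.5083, -0.0508, 0.1016]
eef_rot: [180.0, 0.1, 178.3]
contact_force: [1.6, 1.3, 1.2]
gripper_width: 0.0004
gripper_force: 0.8
```

```bash
python3 look.py a2
```

```text
[ 0.50826746 -0.05079647  0.10159106] [1.79983420e+02 7.51476449e-02 1.78284924e+02] [1.62200631 1.26087873 1.17397811] 7.05
dome n 38 z max 0.10176605150469357
```

View pics/a2.png

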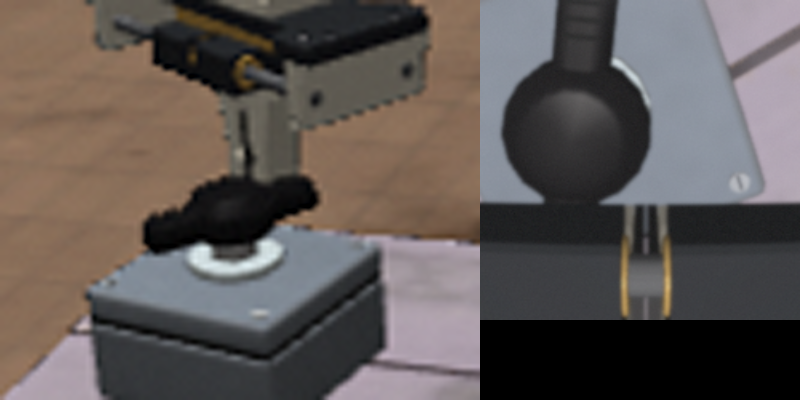

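The finger is behind the wing at (275,165) and the head has turned part way, still latched with its top at 0.102. I keep turning.

Emit:
apply_moves(
  targets=[
    {"dp": [0.002,-0.0035,0],"yaw": -5},
    {"dp": [0.003,-0.007,0],"yaw": -10},
    {"dp": [0.004,-0.0105,0],"yaw": -15},
    {"dp": [0.0045,-0.014,0],"yaw": -20},
    {"dp": [0.0045,-0.014,0],"yaw": -20},
    {"dp": [0.0045,-0.014,0],"yaw": -20},
  ],
)

```text
time_s: 7.65
tcp_pos: [0.5122, -0.0645, 0.1016]
eef_rot: [180.0, 0.1, 158.8]
contact_force: [1.2, 1.4, 2.4]
gripper_width: 0.0005
gripper_force: 1.6
```

```bash
python3 look.py a3
```

```text
[ 0.51223439 -0.06447421  0.10164735] [1.79968618e+02 5.13136207e-02 1.58769301e+02] [1.15394199 1.41709758 2.36294904] 7.65
dome n 41 z max 0.10716145433371972
```

Emit:
apply_moves(
  targets=[
    {"dp": [0.0003,-0.0035,0],"yaw": -5},
    {"dp": [0.0003,-0.0035,0],"yaw": -5},
    {"dp": [0.0003,-0.0035,0],"yaw": -5},
    {"dp": [0.001,0.002,0],"yaw": 0},
    {"dp": [0.003,0.01,0],"yaw": 5},
    {"dp": [0.004,0.02,0],"yaw": 10},
    {"dp": [0.005,0.03,0],"yaw": 15},
    {"dp": [0.005,0.04,0],"yaw": 20},
    {"dp": [0.005,0.046,0],"yaw": 25},
    {"dp": [0.005,0.05,0],"yaw": 30},
    {"dp": [0.005,0.05,0],"yaw": 35},
    {"dp": [0.005,0.05,0],"yaw": 40},
    {"dp": [0.005,0.05,0],"yaw": 40},
  ],
)

```text
time_s: 8.83
tcp_pos: [0.5153, -0.015, 0.1006]
eef_rot: [180.0, -0.2, -161.1]
contact_force: [-0.1, 0.4, 0.1]
gripper_width: 0.0007
gripper_force: 0.0
```

```bash
python3 look.py a4
```

```text
[ 0.51533442 -0.01499747  0.1006373 ] [ 1.79992620e+02 -1.71937829e-01 -1.61080294e+02] [-0.12390717  0.39167019  0.12903303] 8.8333
dome n 52 z max 0.11093507457959374
```

View pics/a4.png

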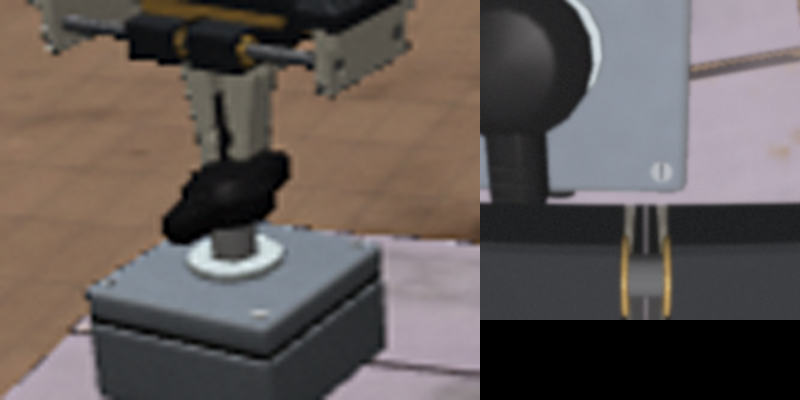

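The head is out again: the dome top is at 0.111, and the left panel shows a tall stem with the wings back at rest. Next I rise and go to the start button.

Emit:
apply_moves(
  targets=[
    {"dp": [0,0,0.008],"yaw": 0},
    {"dp": [0,0,0.025],"yaw": 0},
    {"dp": [0,0,0.045],"yaw": 0},
    {"dp": [0,-0.005,0.065],"yaw": 0},
    {"dp": [-0.002,-0.015,0.078],"yaw": 0},
    {"dp": [-0.006,-0.035,0.08],"yaw": 0},
    {"dp": [-0.011,-0.06,0.08],"yaw": 0},
    {"dp": [-0.016,-0.09,0.08],"yaw": 0},
    {"dp": [-0.022,-0.122,0.08],"yaw": 0},
    {"dp": [-0.028,-0.156,0.08],"yaw": 0},
    {"dp": [-0.034,-0.19,0.08],"yaw": 0},
    {"dp": [-0.04,-0.224,0.08],"yaw": 0},
    {"dp": [-0.046,-0.256,0.08],"yaw": 0},
    {"dp": [-0.051,-0.287,0.078],"yaw": 0},
    {"dp": [-0.056,-0.314,0.074],"yaw": 0},
    {"dp": [-0.06,-0.336,0.07],"yaw": 0},
    {"dp": [-0.063,-0.353,0.065],"yaw": 0},
    {"dp": [-0.065,-0.363,0.06],"yaw": 0},
    {"dp": [-0.0655,-0.368,0.06],"yaw": 0},
    {"dp": [-0.0655,-0.368,0.06],"yaw": 0},
  ],
)

```text
time_s: 10.6
tcp_pos: [0.4509, -0.3831, 0.1611]
eef_rot: [180.0, -0.0, -161.6]
contact_force: [0.5, 1.1, -0.1]
gripper_width: 0.0007
gripper_force: 0.0
```

Emit:
apply_moves(
  targets=[
    {"dp": [0,0,-0.005],"yaw": 0},
    {"dp": [0,0,-0.016],"yaw": 0},
    {"dp": [0,0,-0.03],"yaw": 0},
    {"dp": [0,0,-0.044],"yaw": 0},
    {"dp": [0,0,-0.055],"yaw": 0},
    {"dp": [0,0,-0.062],"yaw": 0},
    {"dp": [0,0,-0.065],"yaw": 0},
    {"dp": [0,0,-0.067],"yaw": 0},
    {"dp": [0,0,-0.069],"yaw": 0},
    {"dp": [0,0,-0.0705],"yaw": 0},
    {"dp": [0,0,-0.072],"yaw": 0},
    {"dp": [0,0,-0.073],"yaw": 0},
    {"dp": [0,0,-0.0735],"yaw": 0},
    {"dp": [0,0,-0.0735],"yaw": 0},
  ],
)

```text
time_s: 11.77
tcp_pos: [0.4515, -0.3826, 0.0884]
eef_rot: [-180.0, 0.0, -161.5]
contact_force: [-0.8, 3.9, 5.0]
gripper_width: 0.0008
gripper_force: 2.5
```

Emit:
apply_moves(
  targets=[
    {"dp": [0,0,-0.0004],"yaw": 0},
    {"dp": [0,0,-0.0008],"yaw": 0},
    {"dp": [0,0,-0.0012],"yaw": 0},
    {"dp": [0,0,-0.0015],"yaw": 0},
    {"dp": [0,0,-0.0015],"yaw": 0},
  ],
)

```text
time_s: 12.18
tcp_pos: [0.4515, -0.3827, 0.0881]
eef_rot: [-179.9, 0.0, -161.5]
contact_force: [-3.8, 7.8, 15.9]
gripper_width: 0.0007
gripper_force: 8.0
```

The force has jumped to 16 N with no more travel, so the button is on its end stop. I let go.

Emit:
apply_moves(
  targets=[
    {"dp": [0,0,0.002],"yaw": 0},
    {"dp": [0,0,0.008],"yaw": 0},
    {"dp": [0,0,0.02],"yaw": 0},
    {"dp": [0,0,0.04],"yaw": 0},
    {"dp": [0,0,0.065],"yaw": 0},
    {"dp": [0,0,0.085],"yaw": 0},
    {"dp": [0,0,0.098],"yaw": 0},
    {"dp": [0,0,0.1],"yaw": 0},
    {"dp": [0,0,0.1],"yaw": 0},
  ],
)

```text
time_s: 12.93
tcp_pos: [0.4518, -0.3831, 0.1874]
eef_rot: [-179.9, 0.1, -161.5]
contact_force: [0.7, -0.0, -1.3]
gripper_width: 0.0004
gripper_force: 0.0
```

```bash
python3 look.py a5; python3 -c "
from plant import cams
import cv2;cv2.imwrite('pics/end.png',cams.capture('scene')['image'][:,:,::-1])"
```

```text
[ 0.45181616 -0.38309759  0.18736754] [-1.79901354e+02  1.04617555e-01 -1.61499253e+02] [ 0.71986145 -0.00936663 -1.2789044 ] 12.9333
dome n 45 z max 0.1111193845796792
```

View pics/end.png

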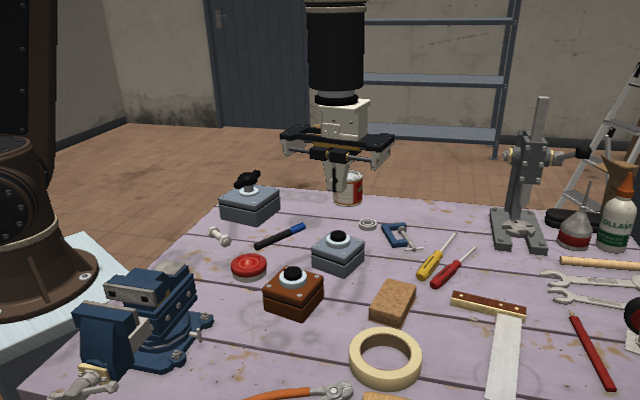

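The final view shows the stop head out at (247,180), the start button out at (338,237), the other objects where they were, and the gripper clear.

```bash
python3 -c "
from plant import r
print(r.close_job())"
```

```text
the job is handed in; nothing more can be done
None
```

The stop head was pressed until it latched and twisted clockwise until it sprang back out; the start button was then pressed fully in and released, and the job was handed in at about 13 s with the robot clear and the other objects unmoved.

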